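# Upend a stave pot and weight its rubber foot

## Task

The eight-sided wooden pot is standing mouth-up on the chipboard gluing board and is to get its self-adhesive rubber foot, which has to be weighed down. Turn the pot over so that it stands mouth-down, wholly on that board; then lay the small rubber foot centred on the upturned bottom so that it overhangs nowhere, and stand the steel weight upright in the middle of the foot. Leave everything else where it is.

Things in the scene. Friction and masses are not known exactly. Their poses are not given: they have to be found in the camera images.
- board: Fixed chipboard panel lying flat on the bench, 300 (its x) by 360 (its y) by 12 mm thick, the four corners clipped by 35 mm. Origin at the centre of its underside, z up; its top is 12 mm above the bench.
- pot: Loose mid-brown pot of eight staves: octagonal prism, 62 mm across flats, 67 across corners, 95 tall, walls 7, bottom 10 mm thick, 0.14 kg. Origin: centre of the bottom's outside; z runs to the open mouth (starts up). Flats face its own x and y axes and every 45 degrees between. On its side it rests steadily on a flat, axis 31 mm above the surface. Starts on the board at any yaw.
- pot_mouth (a point): Centre of the pot's open end, 95 mm from its origin along the pot's z.
- foot: The pot's own foot: loose black rubber disc, 48 mm in diameter, 10 mm thick, about 22 g, lying flat on the bench. Origin at the centre of its underside, z up.
- foot_center (a point): Centre of the small foot disc (5 mm above its underside).
- weight: Loose turned steel weight, about 0.48 kg: body 44 mm in diameter and 36 mm tall, on it a neck 14 mm in diameter up to 46 mm and a round grip knob 22 mm in diameter from 46 to 60 mm height. Origin at the centre of its underside, z up; stands upright on the bench.
- wide_foot: Bystander: larger black rubber disc, 70 mm in diameter, 10 mm thick, for another pot. Origin at the centre of its underside.
- wide_pot: Bystander: low wide eight-sided pot of light and dark staves, 88 mm across flats, 60 mm tall, already mouth-down on the bench. Origin on the bench under its centre.
- glue: Bystander: white glue bottle, 58 mm in diameter, 165 mm tall. Origin at the centre of its underside.
- tape: Bystander: roll of masking tape lying flat, 100 mm in diameter, 24 mm tall. Origin at the centre of its underside.
- sander: Bystander: cork sanding block, 64 by 107 by 26 mm tall. Origin at the centre of its underside.
- pencil: Bystander: carpenter's pencil 150 mm long and 7 mm thick, lying along y near the far (+x) edge of the gluing board. Origin at the centre of its underside.
- tile: Bystander: small dark wooden tile, 20 by 34 by 14 mm tall, lying near the robot-side edge of the gluing board. Origin at the centre of its underside.

How it is judged:
By the outcome, as a careful person would: the job done as asked, in the order asked, and still so for the second after the job is handed in, with the robot touching nothing.
It also fails if it takes over 70 s, if anything falls off the work surface, if the arm or the gripper's body presses on something with over 40 N, if the wrist force passes 120 N, or if a joint passes its speed limit or range.

## Robot

A 7-joint arm with a two-finger parallel gripper is mounted at the origin on the work surface. World frame = base frame: x ahead of the robot, y to its left, z up, the work surface at z = 0. Lengths are in m, angles in rad, forces in N, time in s.
With the tool pointing down it reaches from about 0.4 to 0.9 m from the base axis. Payload 5.6 kg.
Tool frame: the origin (TCP) lies on the mounting face of the last link; the fingertips stand 190 mm ahead of it and the grasp point (between the pads) lies 171 mm ahead of it; z points along the fingers, y is the line along which they close (so a half turn about z gives the same grasp; the last joint's range is limited). The gripper opens to 92 mm and grips with 3 to 60 N. Pads are 20 mm wide; open, the fingers measure 128 mm over their backs; the gripper's body (75 mm by 189 mm) begins 69 mm behind the grasp point.
Start: joints at [-1.209, 0.468, -0.012, 1.603, 0.006, 1.071, -0.056], TCP at [0.256, 0.597, 0.405] pointing down, gripper open.
Joint ranges: [-2.53, 2.53], [-0.31, 2.02], [-1.57, 1.55], [0.28, 2.44], [-1.29, 4.43], [0.15, 1.84], [-2.92, 2.92]. Speed limits (rad/s): [2.57, 2.57, 3.14, 3.14, 3.14, 3.14, 3.14].

## Interface

Orientations are given as a unit quaternion [w, x, y, z].
In Python, from rig import sense, read_camera, camera_params, close_job, look_for gives the robot as it stands.
- The arm moves only by the shell command python3 -m handwheel 'ROWS' [FORCE]. ROWS is JSON, a list that holds one entry, the list of rows, each a list of 7 numbers: the closure, from -1 (fully open) to 1 (shut), then the shift along the tool's x, y, z in mm, then the turn, a rotation vector about the tool's x, y, z in rad. In form: [[[gripper, dx, dy, dz, ax, ay, az], ...]]. A call has 1 to 5 rows; each row is the pose to reach, as a shift and turn from the pose commanded when the call began, along the tool's axes at that moment; what a row does not reach only later rows make up. A row lasts 1/10 s, in which the tool goes at most 50 mm and 8.59 degrees, less where a joint would pass 70% of its speed; a pose out of reach is approached as far as the arm can. A call with a gripper value outside its range is refused whole. The fingers move at their own pace and stop on an object; FORCE is the grip in N (left out, the last holds). Time passes only in rows, so rows that repeat a pose let the fingers close. It gives the time, the measured TCP pose, the force, the opening and the grip force at its end, in the units of the state.
- sense(): the state, without advancing time (a new reading comes with each control period).
- read_camera(name): name is "scene" or "top" or "wrist"; returns (picture, depth): 480x640x3 uint8, red, green, blue; 480x640 float32, m along the optical axis (not along the pixel's ray), 0 where there is no reading.
- camera_params(name): a dict with "mtx" (3x3 intrinsics, pixels), "R" (3x3) and "t" (3): a world point X has camera coordinates R X + t. Camera axes: x right, y down, z forward; pixel columns grow to the right and rows downward; lengths in m; the calibration is good to about 2 mm. A picture is of the moment at which its call begins: read the wrist's pose just before it. camera_params takes no time and is no camera call; for the wrist camera it gives the pose at the moment of the call.
- close_job(): hands the job in; it is judged then, once.
Trained networks look in the newest picture that a camera, given by its name, has taken for a name from the list of things; names that differ only in an ending like _2 or _b are one class to them, and where a whole thing is asked for, a point or a joint stands for the part that bears it (a point fixed in the world has none). Each returns a list of dicts, best first, with "confidence" (0 to 1); they miss things now and then, are a little off and sometimes report something else, mostly with a low value. They report only what shows in the picture. A call takes as long as a camera call.
- look_for(thing, camera): "point" ([column, row] in pixels, amid what is visible of it).
The state is a dict: "time": time; "q": joint angles; "qvel": joint speeds; "joint_torque": joint torques, N m; "tool_pos": TCP position; "ee_rot": TCP orientation; "ft_force": force on the tool from outside, world axes, zero at the start; "moment": the same for the moment, N m; "gripper_width": finger opening in m; "grip_force": force on a finger pad.
Only numpy, scipy, OpenCV 4.12 (cv2) and the standard library are available. Lean on these libraries where they do the work, as an engineer would, in place of code of your own. Each camera call takes 0.05 s, during which the arm holds its last target. There are 200 camera calls.

## Working session

There is one attempt and no reset: what is moved stays moved. The work goes in short steps, Python scripts to look and compute and a shell command to move; the robot and the scene stay as the last step left them, time stands still between calls to the robot, and variables do not carry over. Pictures are saved under pics/ and viewed, at most 10 in all, crops included, and the job is handed in when it is done.

```bash
ls; mkdir -p pics; python3 - <<'E'
from rig import *
import cv2,numpy as np
s=sense();print(s)
for n in("scene","top"):
    p,d=read_camera(n);cv2.imwrite(f"pics/{n}0.png",p[:,:,::-1]);np.save(f"pics/{n}0d.npy",d)
    c=camera_params(n)
    print(n,c)
    for th in "board pot pot_mouth foot foot_center weight wide_foot wide_pot glue tape sander pencil tile".split():
        r=look_for(th,n)
        for o in r[:2]:
            u,v=map(int,np.round(o["point"]))
            z=float(np.median(d[max(v-1,0):v+2,max(u-1,0):u+2]))
            X=np.linalg.inv(c["mtx"])@np.array([u,v,1])*z
            print(th,[u,v],round(o["confidence"],2),(np.array(c["R"]).T@(X-c["t"])).round(3))
E
```

```text
pics
{'time': 0.0, 'q': array([-1.20899803,  0.46835832, -0.01160689,  1.60361557,  0.00597228,
        1.07137284, -0.0562824 ]), 'qvel': array([9.21409226e-06, 7.17931964e-04, 5.13465414e-04, 2.41138521e-04,
       1.31147488e-03, 1.02647441e-03, 1.07679707e-03]), 'joint_torque': array([-1.01169505e-05, -5.20567274e+01, -1.25828938e-02, -2.43749678e+01,
       -5.66481287e-02,  1.73727202e-02,  1.51834288e-04]), 'tool_pos': array([0.25593269, 0.59722575, 0.40375562]), 'ee_rot': array([-1.26001962e-04,  2.01047474e-01,  9.79581122e-01, -8.50431108e-04]), 'ft_force': array([-0.55031978, -0.79684528, -0.68001347]), 'moment': array([ 0.02163534, -0.06662425,  0.01336234]), 'grip_force': 0.0, 'gripper_width': 0.09205036970367349}
scene {'mtx': array([[502.76756042,   0.        , 320.34645403],
       [  0.        , 502.76756042, 239.02204865],
       [  0.        ,   0.        ,   1.        ]]), 'R': array([[-0.14259899,  0.98978002, -0.00101823],
       [ 0.78005313,  0.11174999, -0.61565336],
       [-0.60924761, -0.08858582, -0.78801644]]), 't': array([ 0.20886737, -0.33822411,  1.31
[... 1018 characters left out ...]
.55497486,  1.07134991])}
board [207, 249] 0.56 [0.541 0.152 0.01 ]
pot [226, 258] 0.78 [0.519 0.105 0.02 ]
pot_mouth [226, 258] 0.96 [0.519 0.105 0.02 ]
foot [358, 210] 0.79 [ 0.626 -0.201  0.009]
foot_center [359, 206] 0.84 [ 0.636 -0.203  0.009]
weight [372, 272] 0.7 [ 0.479 -0.225  0.06 ]
wide_foot [428, 238] 0.97 [ 0.557 -0.362  0.009]
wide_pot [472, 305] 0.63 [ 0.403 -0.441  0.058]
wide_pot [225, 257] 0.37 [0.521 0.108 0.019]
glue [351, 151] 0.79 [ 0.734 -0.181  0.123]
tape [431, 166] 0.83 [ 0.73  -0.377  0.003]
tape [402, 345] 0.23 [ 0.316 -0.29   0.025]
sander [401, 345] 0.59 [ 0.316 -0.288  0.025]
pencil [205, 196] 0.72 [0.666 0.156 0.013]
tile [359, 206] 0.63 [ 0.636 -0.203  0.009]
```

View pics/scene0.png

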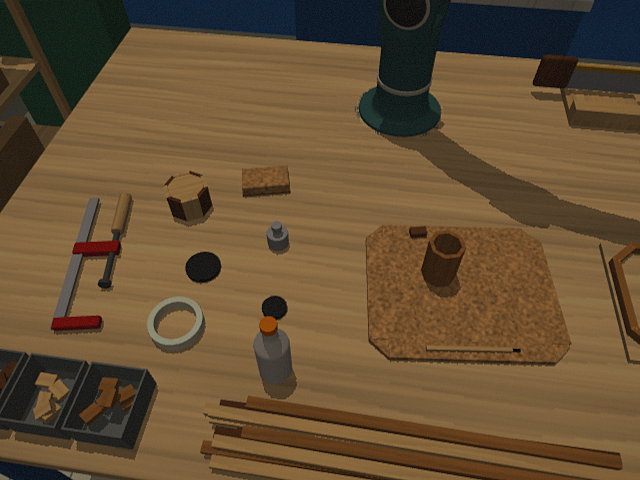

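View pics/top0.png

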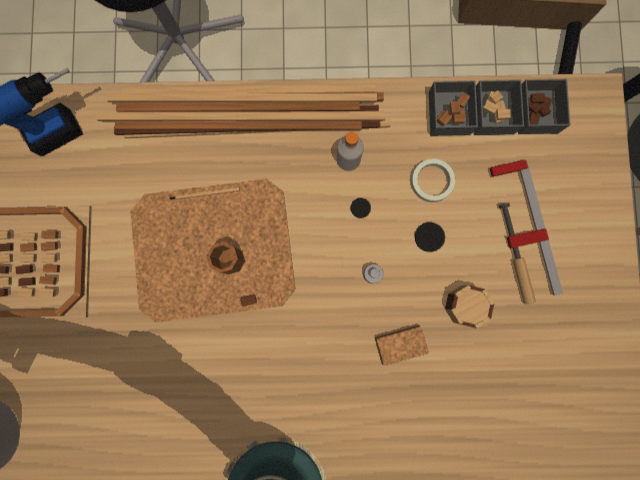

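```bash
cat > h.py <<'E'
from rig import *
import cv2,numpy as np
def cloud(n,d,c=None):
    c=c or camera_params(n); v,u=np.mgrid[0:480,0:640]
    X=np.stack([u,v,np.ones_like(u)],-1)@np.linalg.inv(c["mtx"]).T*d[...,None]
    return (X-c["t"])@c["R"]   # R^T (X-t)
def near(P,x,y,r,z0,z1,d):
    m=(d>0)&(np.hypot(P[...,0]-x,P[...,1]-y)<r)&(P[...,2]>z0)&(P[...,2]<z1); return P[m]
E
python3 - <<'E'
from h import *
for n in("scene","top"):
    d=np.load(f"pics/{n}0d.npy");P=cloud(n,d)
    for nm,x,y,r,a,b in [("rim",.535,.105,.07,.098,.125),("foot",.633,-.203,.05,.006,.02),("knob",.48,-.225,.04,.05,.075),("wbody",.48,-.225,.05,.03,.042),("board",.54,.15,.3,.007,.018)]:
        Q=near(P,x,y,r,a,b,d)
        if len(Q)<5: print(n,nm,len(Q));continue
        (cx,cy),R=cv2.minEnclosingCircle(Q[:,:2].astype(np.float32))
        rect=cv2.minAreaRect(Q[:,:2].astype(np.float32)*1000)
        print(n,nm,len(Q),"mean",Q.mean(0).round(4),"circ",round(cx,4),round(cy,4),round(R,4),"zmed",np.median(Q[:,2]).round(4),"rect",np.round(rect[0],1),np.round(rect[1],1),round(rect[2],1))
E
```

```text
scene rim 502 mean [0.5184 0.0957 0.1051] circ 0.5163 0.0955 0.0338 zmed 0.1058 rect [516.6  96. ] [64.4 62.5] 16.3
scene foot 447 mean [ 0.6344 -0.2072  0.0103] circ 0.6337 -0.2076 0.0245 zmed 0.0104 rect [ 634.  -207.6] [48.1 45.3] 10.5
scene knob 103 mean [ 0.4812 -0.2305  0.0585] circ 0.4789 -0.231 0.0119 zmed 0.0595 rect [ 478.4 -230.8] [20.  22.5] 88.8
scene wbody 233 mean [ 0.4852 -0.2293  0.0358] circ 0.4805 -0.2313 0.0223 zmed 0.036 rect [ 482.  -230.2] [40.3 41.3] 14.5
scene board 23098 mean [0.5619 0.1524 0.0119] circ 0.5737 0.1932 0.2758 zmed 0.0119 rect [607.4 209. ] [452.3 483.8] 6.3
top rim 332 mean [0.5142 0.0969 0.1053] circ 0.5144 0.0973 0.0334 zmed 0.1055 rect [514.3  96.8] [62.5 61.9] 61.3
top foot 304 mean [ 0.6313 -0.207   0.0095] circ 0.6312 -0.2052 0.025 zmed 0.0093 rect [ 631.1 -207. ] [45.9 45.5] 61.4
top knob 77 mean [ 0.4758 -0.2298  0.0589] circ 0.4757 -0.2302 0.011 zmed 0.059 rect [ 476.2 -229.5] [20.  20.1] 42.0
top wbody 210 mean [ 0.4755 -0.2294  0.0349] circ 0.4758 -0.2302 0.0219 zmed 0.0349 rect [ 475.5 -230.4] [43.  40.5] 88.7
top board 18528 mean [0.5416 0.1485 0.0113] circ 0.583 0.1938 0.2803 zmed 0.0112 rect [603.3 209.7] [441.9 483.7] 6.2
```

Both pictures agree: the pot is at scene (442,258) / top (226,257), the small foot at scene (274,306) / top (360,208) and the weight at scene (278,237) / top (373,272). Fits give pot (0.515, 0.097, yaw 16.3° mod 45), foot (0.632, -0.207) and weight (0.477, -0.230). The heights match the text.

```bash
cat >> h.py <<'E'
from scipy.spatial.transform import Rotation as Rn
def pose():
    s=sense(); q=s["ee_rot"]; R=Rn.from_quat([q[1],q[2],q[3],q[0]]); return np.array(s["tool_pos"]),R,s
def tool(psi,lean):  # tool y at psi deg; lean about tool y
    c,s_=np.cos(np.radians(psi)),np.sin(np.radians(psi))
    return Rn.from_matrix(np.array([[-s_,c,0],[c,s_,0],[0,0,-1]]).T)*Rn.from_euler('y',lean,degrees=True)
def go(gp,psi,lean,off=.171,n=1):
    p,R,s=pose(); T=tool(psi,lean); t=np.array(gp)-T.apply([0,0,off])
    d=R.inv().apply(t-p)*1000; r=(R.inv()*T).as_rotvec()
    print("t",round(float(s["time"]),2),"tcp",p.round(4),"gp",(p+R.apply([0,0,.171])).round(4),"-> shift",d.round(1),"turn",r.round(4),"|d|",np.linalg.norm(d).round(),"deg",np.degrees(np.linalg.norm(r)).round(1))
    return d,r
E
python3 -c "
from h import *
go([.515,.0965,.45-.171],61.3,0); go([.515,.0965,.45-.171],16.3,0)"
```

```text
t 1.4 tcp [0.256  0.5975 0.4047] gp [0.256  0.5975 0.2337] -> shift [-435.4 -358.5  -45.3] turn [0.     0.     0.0961] |d| 566.0 deg 5.5
t 1.4 tcp [0.256  0.5975 0.4047] gp [0.256  0.5975 0.2337] -> shift [-435.4 -358.5  -45.3] turn [0.     0.     0.8815] |d| 566.0 deg 50.5
```

```bash
python3 -m handwheel '[[[-1,-38,-32,-4,0,0,0.08],[-1,-76,-63,-8,0,0,0.16],[-1,-114,-94,-12,0,0,0.24],[-1,-152,-125,-16,0,0,0.32],[-1,-190,-156,-20,0,0,0.4]]]'
python3 -c "
from h import *
print(sense()['q'].round(3));go([.515,.0965,.45-.171],16.3,0)"
```

```text
time: 1.9
tool_pos: [0.3698, 0.3773, 0.4251]
ee_rot: [0.0, 0.393, 0.919, 0.0]
ft_force: [0.5, -0.3, 0.3]
gripper_width: 0.0918
grip_force: 0.0
[-0.974  0.237  0.135  1.887 -0.037  1.019 -0.06 ]
t 1.9 tcp [0.3698 0.3773 0.4251] gp [0.3699 0.3774 0.2541] -> shift [-303.3  -89.1  -25. ] turn [ 6.000e-04 -3.000e-04  4.783e-01] |d| 317.0 deg 27.4
```

```bash
python3 -m handwheel '[[[-1,-46,-14,-4,0,0,0.08],[-1,-92,-27,-8,0,0,0.16],[-1,-138,-40,-12,0,0,0.24],[-1,-184,-54,-16,0,0,0.32],[-1,-230,-67,-20,0,0,0.4]]]'
python3 -c "
from h import *
print(sense()['q'].round(4),sense()['ee_rot'])"
python3 -m handwheel '[[[-1,0,0,0,0,0.14,0],[-1,0,0,0,0,0.28,0],[-1,0,0,0,0,0.42,0],[-1,0,0,0,0,0.56,0],[-1,0,0,0,0,0.7,0]]]'
python3 -c "
from h import *
print(sense()['q'].round(4),sense()['ee_rot'])
go([.515,.0965,.45-.171],16.3,0);go([.515,.0965,.45-.171],16.3,45)"
```

```text
time: 2.4
tool_pos: [0.4808, 0.1651, 0.4453]
ee_rot: [0.0, 0.568, 0.823, 0.001]
ft_force: [0.9, 0.1, -0.8]
gripper_width: 0.0921
grip_force: 0.0
[-0.6987  0.1799  0.3439  1.9188 -0.07    1.0532  0.0374] [1.20629216e-04 5.67980174e-01 8.23042032e-01 5.65859360e-04]
time: 2.9
tool_pos: [0.4805, 0.1668, 0.4453]
ee_rot: [-0.284, 0.532, 0.773, 0.197]
ft_force: [-0.2, -0.0, -0.5]
gripper_width: 0.0918
grip_force: 0.0
[-0.4631  0.2367  0.2804  1.9285 -0.8052  1.2622  0.5478] [-0.28415651  0.53161211  0.77328771  0.19664629]
t 2.9 tcp [0.4805 0.1668 0.4453] gp [0.4411 0.2705 0.3151] -> shift [-56.3   7.1 -54.2] turn [-0.0267 -0.7054  0.0784] |d| 78.0 deg 40.7
t 2.9 tcp [0.4805 0.1668 0.4453] gp [0.4411 0.2705 0.3151] -> shift [-180.5   -2.8  -94.2] turn [-0.0535  0.0796  0.0609] |d| 204.0 deg 6.5
```

```bash
cat >> h.py <<'E'
def plan(gp,psi,lean,n,off=.171):
    """straight grasp-point path with slerp from the present pose, in chunks of 5 rows, each relative to the chunk start"""
    from scipy.spatial.transform import Slerp
    p,R,s=pose(); T=tool(psi,lean); g0=p+R.apply([0,0,off]); S=Slerp([0,1],Rn.concatenate([R,T]))
    at=lambda f:(g0+(np.array(gp)-g0)*f-S(f).apply([0,0,off]),S(f))
    print("t",round(float(s["time"]),2),"gp",g0.round(4))
    for a in range(0,n,5):
        pa,Ra=at(a/n)
        for k in range(a+1,min(a+5,n)+1):
            pb,Rb=at(k/n); print((Ra.inv().apply(pb-pa)*1000).round(1).tolist(),(Ra.inv()*Rb).as_rotvec().round(3).tolist())
        print('-')
E
python3 -c "
from h import *
plan([.515,.1815,.25],16.3,-45,11)"
```

```text
t 2.9 gp [0.4411 0.2705 0.3151]
[11.7, 3.6, -0.4] [0.001, -0.135, 0.008]
[22.9, 7.3, 2.3] [0.001, -0.271, 0.016]
[33.3, 11.2, 8.1] [0.002, -0.406, 0.024]
[42.5, 15.3, 16.7] [0.002, -0.542, 0.032]
[50.0, 19.5, 28.0] [0.003, -0.677, 0.04]
-
[13.1, 4.0, 7.2] [0.001, -0.135, 0.008]
[25.8, 8.2, 17.4] [0.001, -0.271, 0.016]
[37.6, 12.6, 30.7] [0.002, -0.406, 0.024]
[48.2, 17.1, 46.8] [0.002, -0.542, 0.032]
[57.2, 21.8, 65.7] [0.003, -0.677, 0.04]
-
[19.0, 4.3, 12.1] [0.001, -0.135, 0.008]
-
```

```bash
python3 -m handwheel '[[[-1,12,4,0,0,-0.135,0.008],[-1,23,7,2,0,-0.27,0.016],[-1,33,11,8,0,-0.405,0.024],[-1,42,15,17,0,-0.54,0.032],[-1,50,20,28,0,-0.675,0.04]]]' >/dev/null
python3 -m handwheel '[[[-1,13,4,7,0,-0.135,0.008],[-1,26,8,17,0,-0.27,0.016],[-1,38,13,31,0,-0.405,0.024],[-1,48,17,47,0,-0.54,0.032],[-1,57,22,66,0,-0.68,0.04]]]'
python3 -m handwheel '[[[-1,19,4,12,0,-0.135,0.008],[-1,19,4,12,0,-0.135,0.008]]]'
python3 -c "
from h import *
print(sense()['q'].round(3))
plan([.515,.1815,.15],16.3,-45,3)"
```

```text
time: 3.9
tool_pos: [0.4799, 0.2899, 0.3909]
ee_rot: [0.26, 0.564, 0.759, -0.193]
ft_force: [1.0, -0.5, -1.2]
gripper_width: 0.0918
grip_force: 0.0
time: 4.1
tool_pos: [0.4798, 0.3001, 0.3656]
ee_rot: [0.31, 0.55, 0.74, -0.232]
ft_force: [-1.0, 0.8, -0.1]
gripper_width: 0.0922
grip_force: 0.0
[-1.082  0.494  0.404  1.819  0.558  1.268 -0.68 ]
t 4.1 gp [0.5145 0.1831 0.2458]
[21.9, 0.2, 22.8] [0.001, 0.003, 0.002]
[43.8, 0.5, 45.6] [0.002, 0.006, 0.004]
[65.6, 0.7, 68.3] [0.003, 0.009, 0.006]
-
```

```bash
python3 -m handwheel '[[[-1,23,0,18,0,0,0],[-1,46,0,36,0,0,0],[-1,66,0,68,0,0.009,0.006]]]'
python3 -c "
from h import *
plan([.495,.165,.13],16.3,-45,2)
plan([.5153,.0963,.0595],16.3,-45,5)"
```

```text
time: 4.4
tool_pos: [0.4828, 0.2972, 0.2759]
ee_rot: [0.305, 0.558, 0.739, -0.222]
ft_force: [0.6, -0.1, -1.2]
gripper_width: 0.0918
grip_force: 0.0
t 4.4 gp [0.5176 0.1827 0.1537]
[5.3, -12.8, 12.1] [0.004, -0.005, -0.005]
[10.5, -25.7, 24.2] [0.007, -0.011, -0.009]
-
t 4.4 gp [0.5176 0.1827 0.1537]
[1.7, -5.2, 24.9] [0.001, -0.002, -0.002]
[3.5, -10.5, 49.9] [0.003, -0.004, -0.004]
[5.2, -15.7, 74.8] [0.004, -0.006, -0.005]
[6.9, -20.9, 99.8] [0.006, -0.009, -0.007]
[8.6, -26.2, 124.7] [0.007, -0.011, -0.009]
-
```

```bash
python3 - <<'E'
from h import *
d=np.load("pics/top0d.npy");P=cloud("top",d);p=cv2.imread("pics/top0.png")
# board outline from colour+height in top view
m=(P[...,2]>.008)&(P[...,2]<.035)&(P[...,0]>.36)&(P[...,0]<.74)&(P[...,1]>-.08)&(P[...,1]<.37)
n,l,st,ce=cv2.connectedComponentsWithStats(m.astype(np.uint8))
k=1+st[1:,4].argmax();Q=P[l==k][:,:2].astype(np.float32)
print(cv2.minAreaRect(Q*1000),len(Q))
E
```

```text
((539.6644287109375, 141.00799560546875), (300.40753173828125, 360.86480712890625), 6.2465362548828125) 17432
```

```bash
python3 -m handwheel '[[[-1,5,-13,12,0.004,-0.005,-0.005],[-1,10.5,-25.7,24,0.007,-0.011,-0.009],[-1,10.5,-25.7,24,0.007,-0.011,-0.009]]]'
python3 -c "
from h import *
plan([.5153,.0963,.0595],16.3,-45,5)"
```

```text
time: 4.7
tool_pos: [0.4598, 0.2782, 0.25]
ee_rot: [0.306, 0.554, 0.738, -0.234]
ft_force: [0.6, -0.1, 0.9]
gripper_width: 0.0918
grip_force: 0.0
t 4.7 gp [0.4928 0.1611 0.1298]
[0.2, 0.6, 19.6] [-0.001, 0.001, 0.0]
[0.3, 1.2, 39.2] [-0.003, 0.002, 0.001]
[0.5, 1.7, 58.9] [-0.004, 0.003, 0.001]
[0.6, 2.3, 78.5] [-0.005, 0.005, 0.001]
[0.8, 2.9, 98.1] [-0.007, 0.006, 0.002]
-
```

```bash
python3 -m handwheel '[[[-1,0,0.6,20,0,0,0],[-1,0,1.2,40,0,0,0],[-1,0.5,1.7,60,0,0,0],[-1,0.6,2.3,80,0,0,0],[-1,0.8,3,98,0,0,0]]]'
python3 -c "
from h import *
go([.5153,.0963,.0595],16.3,-45)"
python3 -m handwheel '[[[-1,0,0,0,0,0,0],[1,0,0,0,0,0,0],[1,0,0,0,0,0,0],[1,0,0,0,0,0,0],[1,0,0,0,0,0,0]]]' 25
python3 -m handwheel '[[[1,0,0,0,0,0,0],[1,0,0,0,0,0,0]]]'
```

```text
time: 5.2
tool_pos: [0.484, 0.2137, 0.182]
ee_rot: [0.307, 0.554, 0.738, -0.231]
ft_force: [0.0, 0.3, 0.5]
gripper_width: 0.0918
grip_force: 0.0
t 5.2 tcp [0.484  0.2137 0.182 ] gp [0.5178 0.0971 0.0616] -> shift [ 0.7 -2.9  1.5] turn [-0.0017  0.0042 -0.0013] |d| 3.0 deg 0.3
time: 5.7
tool_pos: [0.4825, 0.2147, 0.1813]
ee_rot: [0.308, 0.553, 0.738, -0.232]
ft_force: [-0.4, 0.4, 1.1]
gripper_width: 0.0617
grip_force: 3.1
time: 5.9
tool_pos: [0.4825, 0.2146, 0.1812]
ee_rot: [0.308, 0.553, 0.738, -0.233]
ft_force: [-1.5, 3.4, 5.9]
gripper_width: 0.0618
grip_force: 25.0
```

```bash
python3 -c "
from h import *
p,R,s=pose();g=p+R.apply([0,0,.171]);print(g)
plan(g+[0,0,.06],16.3,-45,2)"
```

```text
[0.51632066 0.09767106 0.06115966]
t 5.9 gp [0.5163 0.0977 0.0612]
[-21.9, -0.3, -21.1] [-0.001, 0.003, 0.001]
[-43.9, -0.6, -42.1] [-0.002, 0.007, 0.002]
-
```

```bash
python3 -m handwheel '[[[1,-11,0,-10.5,0,0,0],[1,-22,0,-21,0,0,0],[1,-44,0,-42,0,0,0],[1,-44,0,-42,0,0,0]]]'
python3 -c "
from h import *
plan([.535,.14,.125],16.3,45,13)"
```

```text
time: 6.3
tool_pos: [0.4842, 0.2128, 0.2454]
ee_rot: [0.308, 0.555, 0.738, -0.231]
ft_force: [-0.4, 0.7, -1.1]
gripper_width: 0.0621
grip_force: 25.0
t 6.3 gp [0.5182 0.0962 0.1251]
[-18.6, 2.2, -0.8] [0.0, 0.121, -0.0]
[-37.0, 4.4, 0.9] [0.0, 0.242, -0.0]
[-54.7, 6.6, 5.1] [0.001, 0.364, -0.001]
[-71.6, 8.9, 11.6] [0.001, 0.485, -0.001]
[-87.2, 11.1, 20.3] [0.001, 0.606, -0.001]
-
[-17.8, 2.2, 0.7] [0.0, 0.121, -0.0]
[-35.4, 4.4, 4.0] [0.0, 0.242, -0.0]
[-52.3, 6.6, 9.6] [0.001, 0.364, -0.001]
[-68.4, 8.9, 17.6] [0.001, 0.485, -0.001]
[-83.3, 11.1, 27.9] [0.001, 0.606, -0.001]
-
[-18.1, 2.2, 2.4] [0.0, 0.121, -0.0]
[-35.8, 4.4, 7.4] [0.0, 0.242, -0.0]
[-53.0, 6.7, 14.7] [0.001, 0.364, -0.001]
-
```

```bash
python3 -m handwheel '[[[1,-19,2,-1,0,0.121,0],[1,-37,4,1,0,0.242,0],[1,-55,7,5,0,0.364,0],[1,-72,9,12,0,0.485,0],[1,-87,11,20,0,0.606,0]]]' >/dev/null
python3 -m handwheel '[[[1,-18,2,1,0,0.121,0],[1,-35,4,4,0,0.242,0],[1,-52,7,10,0,0.364,0],[1,-68,9,18,0,0.485,0],[1,-83,11,28,0,0.606,0]]]' >/dev/null
python3 -m handwheel '[[[1,-18,2,2,0,0.121,0],[1,-36,4,7,0,0.242,0],[1,-53,7,15,0,0.364,0],[1,-53,7,15,0,0.364,0],[1,-53,7,15,0,0.364,0]]]'
python3 -c "
from h import *
print(sense()['q'].round(3))
plan([.535,.14,.05],16.3,45,4)
p,d=read_camera('scene');cv2.imwrite('pics/s1.png',cv2.resize(p[200:380,340:600,::-1],None,fx=3,fy=3))
P=cloud('scene',d);Q=near(P,.535,.14,.08,.02,.2,d);print('lowest/high z',np.percentile(Q[:,2],[1,5,50]).round(3))"
```

```text
time: 7.8
tool_pos: [0.5675, 0.0244, 0.2416]
ee_rot: [-0.306, 0.556, 0.739, 0.227]
ft_force: [-1.0, -0.5, -0.5]
gripper_width: 0.062
grip_force: 25.0
[ 0.251  0.673 -0.251  1.834 -0.681  1.05   0.781]
t 7.8 gp [0.5334 0.1399 0.1202]
[-12.6, 0.4, 12.4] [-0.0, 0.001, -0.001]
[-25.2, 0.8, 24.8] [-0.001, 0.002, -0.003]
[-37.8, 1.2, 37.2] [-0.001, 0.003, -0.004]
[-50.4, 1.6, 49.6] [-0.002, 0.004, -0.005]
-
lowest/high z [0.106 0.113 0.149]
```

View pics/s1.png

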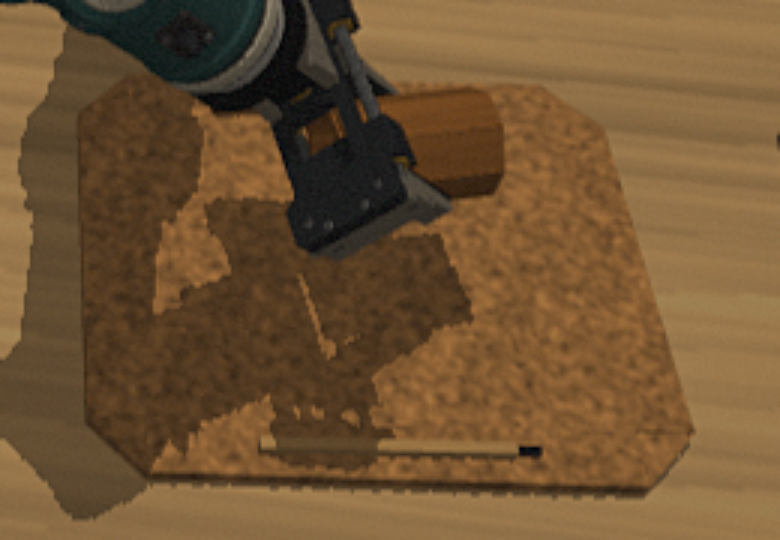

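The picture shows the pot held level with its bottom towards +y (crop 440,140). It is clear of the pencil (crop 400,450).

```bash
python3 -m handwheel '[[[1,-13,0,12,0,0,0],[1,-26,0,25,0,0,0],[1,-38,1,37,0,0,0],[1,-50,1.5,49.5,0,0,0],[1,-50,1.5,49.5,0,0,0]]]'
python3 -c "
from h import *
go([.535,.14,.044],16.3,45)"
python3 -m handwheel '[[[1,-1,0,1,0,0,0],[1,-2,0,2,0,0,0],[1,-3,0,3,0,0,0],[1,-4,0,4,0,0,0],[1,-4,0,4,0,0,0]]]'
python3 -c "
from h import *
go([.535,.14,.044],16.3,45)"
```

```text
time: 8.35
tool_pos: [0.5682, 0.0256, 0.1693]
ee_rot: [-0.308, 0.555, 0.739, 0.226]
ft_force: [-0.1, 0.3, -2.0]
gripper_width: 0.0621
grip_force: 25.0
t 8.35 tcp [0.5682 0.0256 0.1693] gp [0.5334 0.1412 0.0482] -> shift [-4.4  0.3  1.8] turn [-0.0052  0.0017 -0.0048] |d| 5.0 deg 0.4
time: 8.85
tool_pos: [0.5692, 0.0247, 0.1662]
ee_rot: [-0.306, 0.555, 0.739, 0.228]
ft_force: [-0.0, -0.2, -1.0]
gripper_width: 0.0616
grip_force: 25.0
t 8.85 tcp [0.5692 0.0247 0.1662] gp [0.5352 0.1404 0.045 ] -> shift [-1.4 -0.5  0.5] turn [-0.0012  0.0023 -0.0033] |d| 2.0 deg 0.2
```

```bash
python3 -m handwheel '[[[1,-0.7,0,0.7,0,0,0],[1,-1.4,0,1.4,0,0,0],[1,-1.4,0,1.4,0,0,0]]]'
python3 -m handwheel '[[[1,-0.7,0,0.7,0,0,0],[1,-0.7,0,0.7,0,0,0]]]'
```

```text
time: 9.15
tool_pos: [0.5693, 0.0247, 0.1644]
ee_rot: [-0.306, 0.555, 0.739, 0.228]
ft_force: [-0.1, -2.1, 2.3]
gripper_width: 0.0621
grip_force: 25.0
time: 9.35
tool_pos: [0.5693, 0.0246, 0.1641]
ee_rot: [-0.307, 0.555, 0.739, 0.228]
ft_force: [-1.5, -3.2, 7.7]
gripper_width: 0.062
grip_force: 25.0
```

```bash
python3 -m handwheel '[[[-1,0,0,0,0,0,0],[-1,0,0,0,0,0,0],[-1,0,0,0,0,0,0],[-1,0,0,0,0,0,0]]]'
python3 -m handwheel '[[[-1,0,0,-20,0,0,0],[-1,0,0,-60,0,0,0],[-1,0,0,-110,0,0,0],[-1,0,0,-130,0,0,0]]]'
python3 -c "
from h import *
for n in ('top','scene'):
    p,d=read_camera(n);P=cloud(n,d);cv2.imwrite(f'pics/{n}2.png',p[:,:,::-1])
    for a,b in ((.068,.08),(.03,.08)):
        Q=near(P,.535,.14,.08,a,b,d);r=cv2.minAreaRect(Q[:,:2].astype(np.float32)*1000);print(n,len(Q),Q.mean(0).round(4),np.round(r[0],1),np.round(r[1],1),round(r[2],1),np.percentile(Q[:,2],[5,50,95]).round(4))
plan([.535,.14,.2],16.3,0,6)
"
```

```text
time: 9.75
tool_pos: [0.5692, 0.0248, 0.1628]
ee_rot: [-0.306, 0.555, 0.739, 0.228]
ft_force: [-0.5, 0.1, -0.8]
gripper_width: 0.0912
grip_force: 0.0
time: 10.15
tool_pos: [0.5966, -0.0667, 0.258]
ee_rot: [-0.303, 0.557, 0.739, 0.229]
ft_force: [0.7, 0.2, -0.8]
gripper_width: 0.0918
grip_force: 0.0
top 712 [0.5326 0.1405 0.0726] [532.1 141. ] [43.3 95.3] 15.8 [0.0687 0.0727 0.0762]
top 1277 [0.5301 0.1393 0.0666] [533.  141.2] [62.8 95.5] 16.2 [0.0524 0.0696 0.0756]
scene 879 [0.5378 0.1399 0.0731] [536.5 140.3] [42.5 96.2] 15.9 [0.069  0.0735 0.0761]
scene 1869 [0.5466 0.1405 0.0629] [534.6 139.8] [65.6 96.2] 16.1 [0.0358 0.0669 0.0754]
t 10.25 gp [0.5633 0.0496 0.1356]
[40.9, -0.3, 4.9] [0.0, -0.13, -0.001]
[81.5, -0.7, 12.6] [0.001, -0.26, -0.002]
[121.3, -1.0, 23.2] [0.001, -0.39, -0.003]
[160.0, -1.4, 36.4] [0.002, -0.52, -0.003]
[197.3, -1.8, 52.1] [0.002, -0.649, -0.004]
-
[39.2, -0.2, -7.2] [0.0, -0.13, -0.001]
-
```

```bash
python3 -m handwheel '[[[-1,40,0,-10,0,-0.13,0],[-1,80,0,0,0,-0.26,0],[-1,120,-1,15,0,-0.39,-0.003],[-1,160,-1,30,0,-0.52,-0.003],[-1,197,-2,48,0,-0.65,-0.004]]]'
python3 -c "
from h import *
plan([.508,.23,.2],16.3,-45,8)"
```

```text
time: 10.75
tool_pos: [0.5436, 0.1055, 0.36]
ee_rot: [-0.052, 0.597, 0.8, 0.038]
ft_force: [-0.3, -0.3, -0.5]
gripper_width: 0.0919
grip_force: 0.0
t 10.75 gp [0.5371 0.1266 0.1904]
[33.0, 0.2, 1.7] [0.0, -0.114, 0.001]
[65.7, 0.4, 5.5] [0.0, -0.229, 0.001]
[97.9, 0.6, 11.6] [0.0, -0.343, 0.002]
[129.4, 0.8, 19.8] [0.0, -0.457, 0.002]
[159.9, 1.1, 29.9] [0.0, -0.572, 0.003]
-
[31.1, 0.2, -5.7] [0.0, -0.114, 0.001]
[62.0, 0.3, -9.2] [0.0, -0.229, 0.001]
[92.4, 0.5, -10.5] [0.0, -0.343, 0.002]
-
```

```bash
python3 -m handwheel '[[[-1,33,0,2,0,-0.114,0],[-1,66,0,5,0,-0.229,0],[-1,98,0.6,12,0,-0.343,0.002],[-1,129,0.8,20,0,-0.457,0.002],[-1,160,1,30,0,-0.572,0.003]]]'
python3 -m handwheel '[[[-1,31,0,-6,0,-0.114,0],[-1,62,0,-9,0,-0.229,0],[-1,92,0.5,-10,0,-0.343,0.002],[-1,92,0.5,-10,0,-0.343,0.002]]]'
python3 -c "
from h import *
plan([.510,.222,.128],16.3,-45,3)"
```

```text
time: 11.25
tool_pos: [0.4982, 0.2614, 0.3505]
ee_rot: [0.175, 0.584, 0.782, -0.132]
ft_force: [-0.5, 0.5, -0.5]
gripper_width: 0.0916
grip_force: 0.0
time: 11.65
tool_pos: [0.4713, 0.3491, 0.3167]
ee_rot: [0.304, 0.55, 0.743, -0.23]
ft_force: [-0.7, 0.2, -0.6]
gripper_width: 0.0919
grip_force: 0.0
t 11.65 gp [0.5053 0.2334 0.1955]
[13.1, 0.6, 18.8] [0.0, -0.001, 0.004]
[26.2, 1.2, 37.7] [0.001, -0.002, 0.008]
[39.4, 1.9, 56.5] [0.001, -0.002, 0.012]
-
```

```bash
python3 -m handwheel '[[[-1,13,0.5,19,0,0,0.004],[-1,26,1,38,0,0,0.008],[-1,39.4,1.9,56.5,0,-0.002,0.012],[-1,39.4,1.9,56.5,0,-0.002,0.012]]]'
python3 -c "
from h import *
plan([.534,.1405,.043],16.3,-45,5)"
```

```text
time: 12.05
tool_pos: [0.4798, 0.3308, 0.2505]
ee_rot: [0.306, 0.558, 0.736, -0.231]
ft_force: [0.1, 0.3, -0.0]
gripper_width: 0.0916
grip_force: 0.0
t 12.05 gp [0.5127 0.2143 0.1296]
[1.4, -0.1, 23.1] [-0.001, 0.0, -0.002]
[2.8, -0.3, 46.2] [-0.003, 0.0, -0.004]
[4.1, -0.4, 69.4] [-0.004, 0.0, -0.005]
[5.5, -0.6, 92.5] [-0.005, 0.0, -0.007]
[6.9, -0.7, 115.6] [-0.007, 0.0, -0.009]
-
```

```bash
python3 -m handwheel '[[[-1,1.4,0,23,0,0,0],[-1,2.8,0,46,0,0,-0.002],[-1,4,0,69,0,0,-0.004],[-1,5.5,-0.5,92,-0.003,0,-0.006],[-1,7,-0.7,115,-0.005,0,-0.007]]]'
python3 -m handwheel '[[[-1,0,0,0,0,0,0],[1,0,0,0,0,0,0],[1,0,0,0,0,0,0],[1,0,0,0,0,0,0],[1,0,0,0,0,0,0]]]' 25
python3 -m handwheel '[[[1,0,0,0,0,0,0],[1,0,0,0,0,0,0]]]'
python3 -c "
from h import *
p,R,s=pose();g=p+R.apply([0,0,.171]);print(g)
plan(g+[0,0,.075],16.3,-45,3)"
```

```text
time: 12.55
tool_pos: [0.5018, 0.2586, 0.1677]
ee_rot: [0.307, 0.556, 0.738, -0.226]
ft_force: [0.3, -0.3, -0.3]
gripper_width: 0.092
grip_force: 0.0
time: 13.05
tool_pos: [0.5017, 0.2598, 0.1681]
ee_rot: [0.307, 0.556, 0.738, -0.226]
ft_force: [-0.9, 0.5, 0.4]
gripper_width: 0.062
grip_force: 3.9
time: 13.25
tool_pos: [0.5017, 0.2598, 0.168]
ee_rot: [0.307, 0.556, 0.738, -0.226]
ft_force: [-2.0, 3.3, 6.5]
gripper_width: 0.0621
grip_force: 25.0
[0.53624315 0.14417825 0.04689528]
t 13.25 gp [0.5362 0.1442 0.0469]
[-17.5, 0.4, -17.7] [0.001, -0.001, -0.002]
[-35.1, 0.8, -35.4] [0.003, -0.001, -0.004]
[-52.6, 1.3, -53.1] [0.004, -0.002, -0.007]
-
```

```bash
python3 -m handwheel '[[[1,-9,0,-9,0,0,0],[1,-18,0,-18,0,0,0],[1,-35,1,-35,0,0,-0.004],[1,-53,1,-53,0.004,0,-0.007],[1,-53,1,-53,0.004,0,-0.007]]]'
python3 -c "
from h import *
plan([.537,.141,.122],16.3,45,13)"
```

```text
time: 13.75
tool_pos: [0.5035, 0.2591, 0.2462]
ee_rot: [0.306, 0.556, 0.739, -0.227]
ft_force: [0.4, -0.3, -1.8]
gripper_width: 0.0618
grip_force: 25.0
t 13.75 gp [0.5377 0.1436 0.1248]
[-20.5, -0.0, 1.5] [0.0, 0.121, -0.0]
[-40.8, -0.1, 5.5] [0.001, 0.241, -0.0]
[-60.4, -0.1, 11.9] [0.001, 0.362, -0.0]
[-79.2, -0.2, 20.6] [0.002, 0.482, -0.0]
[-96.8, -0.2, 31.5] [0.002, 0.603, -0.001]
-
[-20.7, -0.0, 1.5] [0.0, 0.121, -0.0]
[-41.1, -0.1, 5.4] [0.001, 0.241, -0.0]
[-60.9, -0.1, 11.8] [0.001, 0.362, -0.0]
[-79.8, -0.2, 20.5] [0.002, 0.482, -0.0]
[-97.6, -0.2, 31.3] [0.002, 0.603, -0.001]
-
[-20.8, -0.0, 1.4] [0.0, 0.121, -0.0]
[-41.3, -0.1, 5.2] [0.001, 0.241, -0.0]
[-61.2, -0.1, 11.4] [0.001, 0.362, -0.0]
-
```

```bash
python3 -m handwheel '[[[1,-20,0,1,0,0.121,0],[1,-41,0,5,0,0.241,0],[1,-60,0,12,0,0.362,0],[1,-79,0,21,0,0.482,0],[1,-97,0,31,0.002,0.603,0]]]' >/dev/null
python3 -m handwheel '[[[1,-21,0,1.5,0,0.121,0],[1,-41,0,5.5,0,0.241,0],[1,-61,0,12,0,0.362,0],[1,-80,0,20.5,0,0.482,0],[1,-98,0,31,0.002,0.603,0]]]' >/dev/null
python3 -m handwheel '[[[1,-21,0,1.5,0,0.121,0],[1,-41,0,5,0,0.241,0],[1,-61,0,11.5,0,0.362,0],[1,-61,0,11.5,0,0.362,0],[1,-61,0,11.5,0,0.362,0]]]'
python3 -c "
from h import *
p,d=read_camera('scene');P=cloud('scene',d)
Q=near(P,.537,.141,.08,.05,.2,d)
cv2.imwrite('pics/s3.png',cv2.resize(p[180:380,340:600,::-1],None,fx=3,fy=3))
plan([.537,.141,.07],16.3,45,5)"
```

```text
time: 15.25
tool_pos: [0.5699, 0.0249, 0.2399]
ee_rot: [-0.307, 0.556, 0.738, 0.227]
ft_force: [0.5, 0.3, -0.2]
gripper_width: 0.0623
grip_force: 25.0
t 15.3 gp [0.5355 0.1418 0.1197]
[-7.3, 0.2, 6.9] [-0.001, 0.001, -0.001]
[-14.5, 0.3, 13.8] [-0.001, 0.001, -0.001]
[-21.8, 0.5, 20.6] [-0.002, 0.002, -0.002]
[-29.1, 0.7, 27.5] [-0.003, 0.002, -0.003]
[-36.3, 0.8, 34.4] [-0.003, 0.003, -0.003]
-
```

View pics/s3.png

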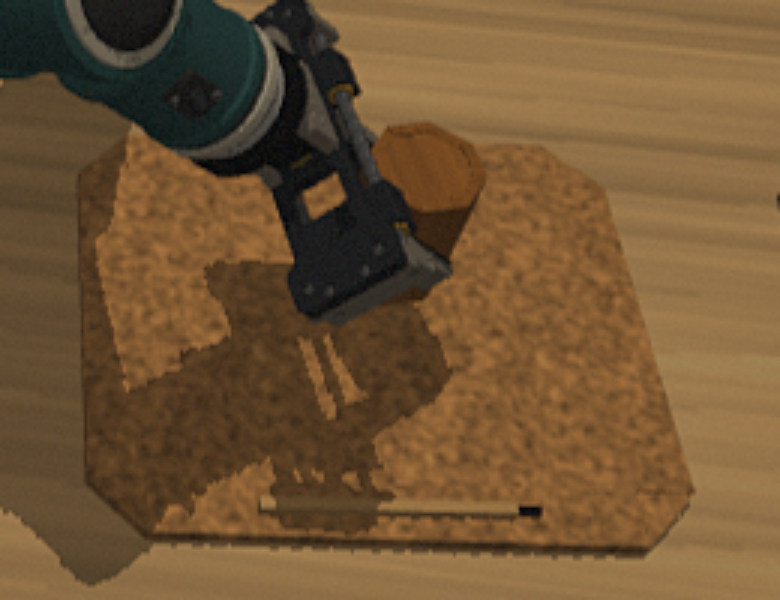

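The pot is upside down in the gripper with its closed bottom up (crop 430,165). I'll lower it now; contact is expected with the grasp point at z of about 0.062.

```bash
python3 -m handwheel '[[[1,-10,0,10,0,0,0],[1,-20,0,20,0,0,0],[1,-30,0.7,28,-0.003,0.002,-0.003],[1,-36,0.8,34,-0.003,0.003,-0.003],[1,-36,0.8,34,-0.003,0.003,-0.003]]]'
python3 -m handwheel '[[[1,-1,0,1,0,0,0],[1,-2,0,2,0,0,0],[1,-3,0,3,0,0,0],[1,-3,0,3,0,0,0]]]'
python3 -c "
from h import *
go([.537,.141,.062],16.3,45)"
```

```text
time: 15.8
tool_pos: [0.5707, 0.0241, 0.1893]
ee_rot: [-0.308, 0.554, 0.738, 0.229]
ft_force: [-0.3, -0.3, -1.3]
gripper_width: 0.0619
grip_force: 25.0
time: 16.2
tool_pos: [0.5713, 0.0239, 0.1869]
ee_rot: [-0.307, 0.554, 0.739, 0.23]
ft_force: [0.2, 0.4, -1.5]
gripper_width: 0.0619
grip_force: 25.0
t 16.2 tcp [0.5713 0.0239 0.1869] gp [0.5374 0.1402 0.0662] -> shift [-2.1 -0.   3.6] turn [ 0.0007 -0.0017 -0.0008] |d| 4.0 deg 0.1
```

```bash
python3 -m handwheel '[[[1,-0.7,0,0.7,0,0,0],[1,-1.4,0,1.4,0,0,0],[1,-1.4,0,1.4,0,0,0]]]'
python3 -m handwheel '[[[1,-0.7,0,0.7,0,0,0],[1,-1.4,0,1.4,0,0,0],[1,-1.4,0,1.4,0,0,0]]]'
python3 -c "
from h import *
go([.537,.141,.062],16.3,45)"
```

```text
time: 16.5
tool_pos: [0.5712, 0.024, 0.1847]
ee_rot: [-0.307, 0.554, 0.739, 0.23]
ft_force: [-0.4, -0.1, -0.5]
gripper_width: 0.0615
grip_force: 25.0
time: 16.8
tool_pos: [0.5711, 0.024, 0.1826]
ee_rot: [-0.307, 0.554, 0.739, 0.23]
ft_force: [0.8, 0.2, -1.1]
gripper_width: 0.0621
grip_force: 25.0
t 16.8 tcp [0.5711 0.024  0.1826] gp [0.5372 0.1403 0.062 ] -> shift [0.9 0.1 0.5] turn [ 0.0003 -0.002  -0.0011] |d| 1.0 deg 0.1
```

```bash
for i in 1 2; do python3 -m handwheel '[[[1,-0.5,0,0.5,0,0,0],[1,-1,0,1,0,0,0],[1,-1,0,1,0,0,0]]]'|grep -E "tool_pos|ft"; done
```

```text
tool_pos: [0.5713, 0.0239, 0.1821]
ft_force: [-0.0, -2.7, 5.2]
tool_pos: [0.5715, 0.0238, 0.1817]
ft_force: [-1.1, -5.9, 11.9]
```

```bash
python3 -m handwheel '[[[-1,0,0,0,0,0,0],[-1,0,0,0,0,0,0],[-1,0,0,0,0,0,0],[-1,0,0,0,0,0,0]]]' | grep -E "force|width"
python3 -m handwheel '[[[-1,0,0,-20,0,0,0],[-1,0,0,-60,0,0,0],[-1,0,0,-110,0,0,0],[-1,0,0,-150,0,0,0]]]'|grep pos
python3 -c "
from h import *
for n in ('top','scene'):
    p,d=read_camera(n);P=cloud(n,d);cv2.imwrite(f'pics/{n}4.png',p[:,:,::-1])
    Q=near(P,.535,.14,.08,.099,.12,d);r=cv2.minAreaRect(Q[:,:2].astype(np.float32)*1000);c,R=cv2.minEnclosingCircle(Q[:,:2].astype(np.float32));print(n,len(Q),Q.mean(0).round(4),np.round(r[0],1),np.round(r[1],1),round(r[2],1),'circ',np.round(c,4),round(R,4),np.percentile(Q[:,2],[5,50,95]).round(4))
    print('q z plane',np.linalg.lstsq(np.c_[Q[:,:2]-Q[:,:2].mean(0),np.ones(len(Q))],Q[:,2],rcond=None)[0].round(4))
    for nm,x,y,r,a,b in [('foot',.632,-.207,.05,.006,.02),('knob',.477,-.2305,.04,.05,.075)]:
        Q=near(P,x,y,r,a,b,d)
        if len(Q)>9:
            c,R=cv2.minEnclosingCircle(Q[:,:2].astype(np.float32)); print(nm,len(Q),Q.mean(0).round(4),np.round(c,4),round(R,4))
plan([.632,-.207,.2],16.3,0,9)
"
```

```text
ft_force: [0.3, -0.1, -0.7]
gripper_width: 0.0907
grip_force: 0.0
tool_pos: [0.6014, -0.0796, 0.2874]
top 725 [0.5346 0.1427 0.1054] [534.5 143.3] [62.8 61.4] 62.6 circ [0.5349 0.1429] 0.0333 [0.1021 0.1055 0.1086]
q z plane [0.01   0.0035 0.1054]
scene 912 [0.539  0.1415 0.106 ] [537.2 142. ] [62.1 63.9] 62.3 circ [0.5369 0.1424] 0.034 [0.1025 0.1062 0.1084]
q z plane [-0.0203  0.0091  0.106 ]
foot 451 [ 0.6346 -0.2073  0.0103] [ 0.6346 -0.2075] 0.0244
knob 100 [ 0.4811 -0.2306  0.0588] [ 0.4786 -0.2315] 0.0116
t 18.3 gp [0.5708 0.0334 0.1679]
[-2.2, -0.6, -21.3] [0.001, -0.087, -0.001]
[-4.6, -1.2, -41.3] [0.002, -0.174, -0.001]
[-7.1, -1.8, -60.0] [0.003, -0.26, -0.002]
[-10.0, -2.4, -77.5] [0.004, -0.347, -0.002]
[-13.4, -3.0, -93.8] [0.005, -0.434, -0.003]
-
[-9.9, -0.7, -12.1] [0.001, -0.087, -0.001]
[-19.9, -1.5, -22.9] [0.002, -0.174, -0.001]
[-30.1, -2.2, -32.4] [0.003, -0.26, -0.002]
[-40.6, -3.0, -40.7] [0.004, -0.347, -0.002]
-
```

```bash
python3 -c "
from h import *
print(sense()['q'].round(2))
plan([.6328,-.207,.16],90,0,12)"
```

```text
[ 0.53  0.7  -0.43  1.67 -0.46  1.2   0.68]
t 18.3 gp [0.5708 0.0334 0.1679]
[-5.4, 6.2, -13.7] [0.042, -0.055, -0.102]
[-10.1, 11.4, -26.5] [0.085, -0.111, -0.204]
[-14.5, 15.4, -38.6] [0.127, -0.166, -0.305]
[-18.5, 18.2, -49.9] [0.169, -0.221, -0.407]
[-22.5, 19.8, -60.4] [0.212, -0.276, -0.509]
-
[-5.6, -4.3, -8.1] [0.042, -0.055, -0.102]
[-10.5, -9.6, -15.3] [0.085, -0.111, -0.204]
[-15.1, -16.0, -21.8] [0.127, -0.166, -0.305]
[-19.3, -23.7, -27.4] [0.169, -0.221, -0.407]
[-23.5, -32.7, -32.4] [0.212, -0.276, -0.509]
-
[0.7, -11.8, -1.4] [0.042, -0.055, -0.102]
[2.1, -24.6, -1.9] [0.085, -0.111, -0.204]
-
```

```bash
python3 -m handwheel '[[[-1,-5,6,-14,0.042,-0.055,-0.102],[-1,-10,11,-26,0.085,-0.111,-0.204],[-1,-14,15,-39,0.127,-0.166,-0.305],[-1,-18,18,-50,0.169,-0.221,-0.407],[-1,-22,20,-60,0.212,-0.276,-0.509]]]' >/dev/null
python3 -m handwheel '[[[-1,-6,-4,-8,0.042,-0.055,-0.102],[-1,-10,-10,-15,0.085,-0.111,-0.204],[-1,-15,-16,-22,0.127,-0.166,-0.305],[-1,-19,-24,-27,0.169,-0.221,-0.407],[-1,-23,-33,-32,0.212,-0.276,-0.509]]]' >/dev/null
python3 -m handwheel '[[[-1,1,-12,-1,0.042,-0.055,-0.102],[-1,2,-25,-2,0.085,-0.111,-0.204],[-1,2,-25,-2,0.085,-0.111,-0.204]]]'
python3 -c "
from h import *
print(sense()['q'].round(2))
c=camera_params('wrist');p,d=read_camera('wrist');P=cloud('wrist',d,c);cv2.imwrite('pics/w1.png',p[:,:,::-1])
print(look_for('foot','wrist')[:2])
Q=near(P,.633,-.207,.045,.005,.02,d)
if len(Q)>9: print(len(Q),Q.mean(0).round(4),cv2.minEnclosingCircle(Q[:,:2].astype(np.float32)))
p,d=read_camera('top');P=cloud('top',d);Q=near(P,.633,-.207,.045,.006,.02,d);print(len(Q))
plan([.6328,-.207,.022],90,0,5)"
```

```text
time: 19.6
tool_pos: [0.6302, -0.2025, 0.3257]
ee_rot: [-0.005, -0.004, 1.0, 0.002]
ft_force: [0.0, 0.2, 0.3]
gripper_width: 0.092
grip_force: 0.0
[ 0.57  0.62 -0.45  1.61  0.3   0.99  1.61]
[{'point': [317.0, 239.8], 'confidence': 0.65}]
3070 [ 0.6335 -0.2058  0.0108] ((0.6341021060943604, -0.205950066447258), 0.02399650402367115)
17
t 19.75 gp [ 0.6297 -0.1996  0.1551]
[-0.5, -1.4, 26.6] [0.001, -0.002, 0.001]
[-1.1, -2.9, 53.2] [0.003, -0.004, 0.003]
[-1.6, -4.3, 79.8] [0.004, -0.006, 0.004]
[-2.2, -5.7, 106.5] [0.005, -0.008, 0.005]
[-2.7, -7.2, 133.1] [0.006, -0.009, 0.006]
-
```

View pics/w1.png

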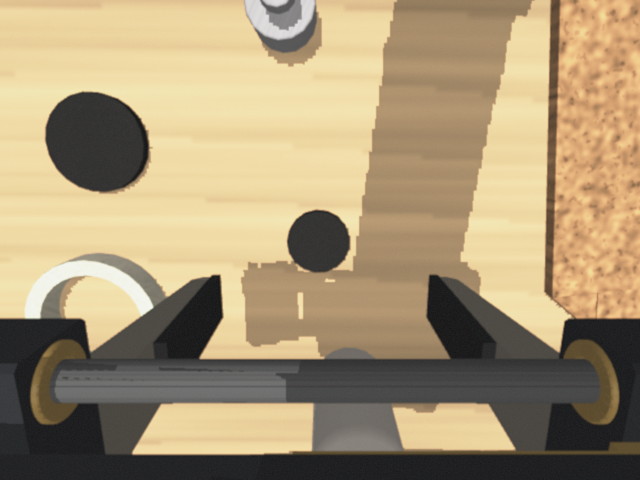

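The wrist view shows the small foot at (319,240), the wide foot at (97,142) and the glue under the gripper at (355,400). The fingers straddle the small foot, and all three views put it at about (0.634, -0.206).

```bash
python3 -m handwheel '[[[-1,-2,-3,30,0.003,-0.004,0.003],[-1,-3,-5,60,0.004,-0.006,0.004],[-1,-4,-6.5,90,0.006,-0.009,0.006],[-1,-4,-6.5,115,0.006,-0.009,0.006],[-1,-4,-6.5,122,0.006,-0.009,0.006]]]' | grep -E "pos|force"
python3 -m handwheel '[[[-1,0,0,0,0,0,0],[-1,0,0,0,0,0,0]]]'| grep -E "pos|force"
python3 -c "
from h import *
go([.634,-.2063,.0215],90,0)"
```

```text
tool_pos: [0.6334, -0.2065, 0.2011]
ft_force: [0.8, 0.3, -0.2]
grip_force: 0.0
tool_pos: [0.6351, -0.2074, 0.2057]
ft_force: [-0.1, 0.9, 0.0]
grip_force: 0.0
t 20.45 tcp [ 0.6351 -0.2074  0.2057] gp [ 0.6356 -0.2077  0.0347] -> shift [ 1.2  1.1 13.2] turn [-0.0017  0.0027  0.0015] |d| 13.0 deg 0.2
```

```bash
python3 -m handwheel '[[[-1,1,1,6,-0.002,0.003,0.001],[-1,1.2,1,11,-0.002,0.003,0.001],[-1,1.2,1,13,-0.002,0.003,0.001],[-1,1.2,1,13,-0.002,0.003,0.001]]]'| grep -E "pos|force"
python3 -m handwheel '[[[1,0,0,0,0,0,0],[1,0,0,0,0,0,0],[1,0,0,0,0,0,0],[1,0,0,0,0,0,0],[1,0,0,0,0,0,0]]]' 10
python3 -m handwheel '[[[1,0,0,0,0,0,0],[1,0,0,0,0,0,0],[1,0,0,0,0,0,0]]]'
python3 -c "
from h import *
go([.634,-.2063,.0215],90,0)"
```

```text
tool_pos: [0.633, -0.2069, 0.1915]
ft_force: [0.2, -0.6, 0.7]
grip_force: 0.0
time: 21.35
tool_pos: [0.6332, -0.2069, 0.1917]
ee_rot: [-0.001, -0.0, 1.0, 0.0]
ft_force: [0.1, 0.0, -0.6]
gripper_width: 0.054
grip_force: 0.0
time: 21.65
tool_pos: [0.6332, -0.2068, 0.1917]
ee_rot: [-0.001, -0.0, 1.0, 0.0]
ft_force: [0.5, 0.2, 1.1]
gripper_width: 0.0475
grip_force: 10.0
t 21.65 tcp [ 0.6332 -0.2068  0.1917] gp [ 0.6329 -0.2068  0.0207] -> shift [-0.8  0.5 -0.8] turn [ 0.0002 -0.0016  0.0004] |d| 1.0 deg 0.1
```

```bash
python3 -m handwheel '[[[1,0,0,-30,0,0,0],[1,0,0,-75,0,0,0],[1,0,0,-120,0,0,0],[1,0,0,-165,0,0,0]]]'| grep -E "pos|force|wid"
python3 -c "
from h import *
plan([.5357,.1426,.19],90,0,9)"
```

```text
tool_pos: [0.6332, -0.2068, 0.3582]
ft_force: [-0.9, -0.8, -1.6]
gripper_width: 0.0475
grip_force: 10.0
t 22.05 gp [ 0.6328 -0.2067  0.1872]
[10.8, 38.8, -0.3] [0.0, -0.0, 0.0]
[21.6, 77.7, -0.5] [0.0, -0.0, 0.0]
[32.4, 116.5, -0.8] [0.0, -0.001, 0.0]
[43.3, 155.3, -1.1] [0.0, -0.001, 0.0]
[54.1, 194.1, -1.4] [0.0, -0.001, 0.0]
-
[10.8, 38.8, -0.3] [0.0, -0.0, 0.0]
[21.6, 77.6, -0.6] [0.0, -0.0, 0.0]
[32.5, 116.5, -0.9] [0.0, -0.001, 0.0]
[43.3, 155.3, -1.2] [0.0, -0.001, 0.0]
-
```

```bash
python3 -m handwheel '[[[1,11,39,0,0,0,0],[1,22,78,0,0,0,0],[1,32,116,0,0,0,0],[1,43,155,0,0,0,0],[1,54,194,0,0,0,0]]]'| grep -E "pos|force|wid"
python3 -m handwheel '[[[1,11,39,0,0,0,0],[1,22,78,0,0,0,0],[1,32,116,0,0,0,0],[1,43,155,0,0,0,0],[1,43,155,0,0,0,0]]]'| grep -E "pos|force|wid"
python3 -m handwheel '[[[1,0,0,0,0,0,0]]]'|grep pos
python3 -c "
from h import *
c=camera_params('wrist');p,d=read_camera('wrist');P=cloud('wrist',d,c);cv2.imwrite('pics/w2.png',p[:,:,::-1])
for z0,z1 in ((.1,.115),(.165,.2)):
    Q=near(P,.536,.1426,.05,z0,z1,d);print(len(Q),Q.mean(0).round(4) if len(Q) else '',cv2.minEnclosingCircle(Q[:,:2].astype(np.float32)) if len(Q) else '')
for n in ('top','scene'):
    p,d=read_camera(n);P=cloud(n,d);Q=near(P,.536,.1426,.03,.17,.182,d);print(n,len(Q),cv2.minEnclosingCircle(Q[:,:2].astype(np.float32)) if len(Q) else '')
go([.5357,.1426,.13],90,0)"
```

```text
tool_pos: [0.5787, -0.0115, 0.3569]
ft_force: [0.5, -0.0, 0.5]
gripper_width: 0.0476
grip_force: 10.0
tool_pos: [0.534, 0.1483, 0.3575]
ft_force: [0.3, 0.5, -0.7]
gripper_width: 0.0475
grip_force: 10.0
tool_pos: [0.536, 0.143, 0.357]
4151 [0.5226 0.1448 0.1072] ((0.5373596549034119, 0.14421722292900085), 0.03342818096280098)
12138 [0.5344 0.1431 0.1783] ((0.5273067951202393, 0.14315813779830933), 0.03802894800901413)
top 10 ((0.51499342918396, 0.14750930666923523), 0.005168978590518236)
scene 558 ((0.5402905941009521, 0.1425207406282425), 0.028332380577921867)
t 23.3 tcp [0.5368 0.1406 0.3567] gp [0.5365 0.1404 0.1857] -> shift [ 1.   2.1 55.7] turn [-0.0007 -0.0018 -0.002 ] |d| 56.0 deg 0.2
```

View pics/w2.png

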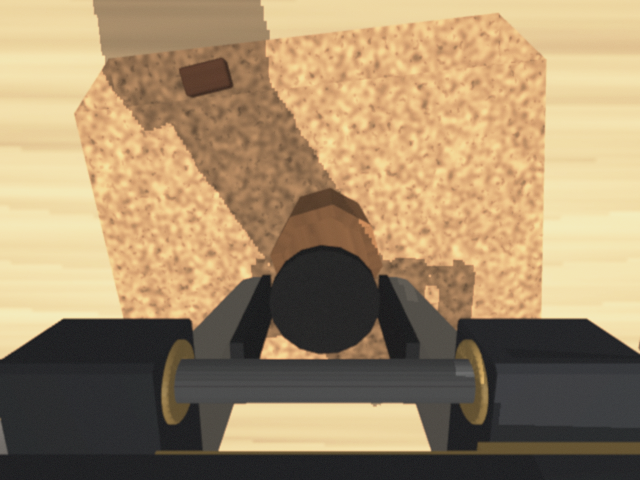

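The foot hangs level between the pads (disc centre at 325,300) above the pot, and the tile at (206,77) is untouched. Next I'll measure where the disc sits relative to the pot.

```bash
python3 -m handwheel '[[[1,1,2,20,0,0,0],[1,1,2,45,0,0,0],[1,1,2,45,0,0,0],[1,1,2,45,0,0,0]]]' | grep -E "pos|force"
python3 -c "
from h import *
c=camera_params('wrist');p,d=read_camera('wrist');P=cloud('wrist',d,c)
g=pose()[0];print('tcp',g)
zt=np.median(P[290:310,315:335,2]);print('foot top z',zt)
m=(p.max(-1)<75)&(abs(P[...,2]-zt)<.0025)&(np.hypot(P[...,0]-g[0],P[...,1]-g[1])<.032)
m=cv2.morphologyEx(m.astype(np.uint8),cv2.MORPH_OPEN,np.ones((9,9)))
Q=P[m>0];print(len(Q),cv2.minEnclosingCircle(Q[:,:2].astype(np.float32)),cv2.minAreaRect(Q[:,:2].astype(np.float32)*1000))
go([.5357,.1426,.13],90,0)"
```

```text
tool_pos: [0.5356, 0.1431, 0.3119]
ft_force: [-0.1, 0.5, -0.6]
grip_force: 10.0
tcp [0.53583485 0.14348695 0.31257537]
foot top z 0.1311494119753955
8838 ((0.5364599227905273, 0.14331389963626862), 0.02416698820888996) ((535.9412231445312, 142.97914123535156), (46.43592834472656, 47.36577606201172), 49.035221099853516)
t 23.75 tcp [0.5358 0.1435 0.3126] gp [0.5357 0.1435 0.1416] -> shift [ 0.1 -0.9 11.6] turn [ 0.0004 -0.001  -0.001 ] |d| 12.0 deg 0.1
```

```bash
python3 -m handwheel '[[[1,0,-1,6,0,0,0],[1,0,-1,11,0,0,0],[1,0,-1,12,0,0,0],[1,0,-1,12,0,0,0],[1,0,-1,12,0,0,0]]]' | grep -E "pos|force"
python3 -m handwheel '[[[1,0,0,1,0,0,0],[1,0,0,1,0,0,0]]]' | grep -E "pos|force"
```

```text
tool_pos: [0.5353, 0.1432, 0.3]
ft_force: [1.0, -0.2, -0.7]
grip_force: 10.0
tool_pos: [0.5352, 0.1431, 0.2989]
ft_force: [-0.4, 0.3, 0.2]
grip_force: 10.0
```

```bash
python3 -m handwheel '[[[1,0,0,1,0,0,0],[1,0,0,1,0,0,0]]]' | grep -E "pos|force"
```

```text
tool_pos: [0.5353, 0.1433, 0.2981]
ft_force: [0.8, 1.3, 0.4]
grip_force: 10.0
```

```bash
python3 -m handwheel '[[[1,0,0,0.7,0,0,0],[1,0,0,0.7,0,0,0]]]' | grep -E "pos|force"
python3 -m handwheel '[[[1,0,0,0.7,0,0,0],[1,0,0,0.7,0,0,0]]]' | grep -E "pos|force"
```

```text
tool_pos: [0.5354, 0.1434, 0.2979]
ft_force: [-1.0, -0.4, 5.4]
grip_force: 10.0
tool_pos: [0.5354, 0.1435, 0.2977]
ft_force: [-2.8, -1.5, 10.5]
grip_force: 10.0
```

```bash
python3 -m handwheel '[[[-1,0,0,0,0,0,0],[-1,0,0,0,0,0,0],[-1,0,0,0,0,0,0],[-1,0,0,0,0,0,0]]]' | grep -E "width|force"
python3 -m handwheel '[[[-1,0,0,-20,0,0,0],[-1,0,0,-60,0,0,0],[-1,0,0,-100,0,0,0],[-1,0,0,-100,0,0,0]]]' | grep -E "pos|force"
cat > chk.py <<'E'
from h import *
c=camera_params('wrist');p,d=read_camera('wrist')
L=[('wrist',p,d,c)]
for n in ('top','scene'): L.append((n,*read_camera(n),None))
for n,p,d,c in L:
    P=cloud(n,d,c);a=abs(P[...,0]-.536)<.05;a&=abs(P[...,1]-.143)<.05
    for nm,m in (('foot',a&(p.max(-1)<85)&(P[...,2]>.111)&(P[...,2]<.124)),('pot',a&(P[...,2]>.1035)&(P[...,2]<.125))):
        m=cv2.morphologyEx(m.astype(np.uint8),cv2.MORPH_OPEN,np.ones((3,3)));Q=P[m>0]
        if len(Q)>20: r=cv2.minAreaRect(Q[:,:2].astype(np.float32)*1000);print(n,nm,len(Q),np.round(cv2.minEnclosingCircle(Q[:,:2].astype(np.float32))[0],4),cv2.minEnclosingCircle(Q[:,:2].astype(np.float32))[1],np.round(r[0],1),np.round(r[1],1),np.median(Q[:,2]).round(4))
E
python3 chk.py
```

```text
ft_force: [0.1, -0.4, 3.5]
gripper_width: 0.0772
grip_force: 1.6
tool_pos: [0.5365, 0.1439, 0.4011]
ft_force: [-0.3, 0.8, 0.3]
grip_force: 0.0
wrist foot 3776 [0.5373 0.1436] 0.023904358968138695 [537.2 143.4] [47.2 46.5] 0.1176
wrist pot 6394 [0.5383 0.1438] 0.033405426889657974 [538.5 143.9] [61.9 62.6] 0.1168
top foot 88 [0.5339 0.1432] 0.023630211129784584 [530.5 151. ] [47.  24.6] 0.1154
top pot 183 [0.5316 0.1432] 0.03043365105986595 [525.8 152.2] [60.2 38.6] 0.1123
scene foot 512 [0.5375 0.1423] 0.025442857295274734 [538.3 141.8] [46.2 47.4] 0.1164
scene pot 859 [0.5381 0.1422] 0.033541105687618256 [540.7 141.1] [64.5 61.2] 0.1148
```

```bash
python3 -c "
from h import *
plan([.477,-.2305,.2],90,0,10)"
```

```text
t 26.0 gp [0.5344 0.1426 0.2245]
[5.8, -37.3, 2.5] [-0.0, -0.0, 0.0]
[11.6, -74.6, 5.0] [-0.0, -0.001, 0.0]
[17.4, -111.9, 7.5] [-0.0, -0.001, 0.0]
[23.2, -149.3, 10.0] [-0.0, -0.001, 0.0]
[29.0, -186.6, 12.5] [-0.0, -0.002, 0.0]
-
[5.8, -37.3, 2.5] [-0.0, -0.0, 0.0]
[11.6, -74.6, 4.9] [-0.0, -0.001, 0.0]
[17.4, -111.9, 7.4] [-0.0, -0.001, 0.0]
[23.2, -149.3, 9.9] [-0.0, -0.001, 0.0]
[29.0, -186.6, 12.4] [-0.0, -0.002, 0.0]
-
```

```bash
python3 -m handwheel '[[[-1,6,-37,2,0,0,0],[-1,12,-75,5,0,0,0],[-1,17,-112,7,0,0,0],[-1,23,-149,10,0,0,0],[-1,29,-187,12,0,0,0]]]'| grep pos
python3 -m handwheel '[[[-1,6,-37,2,0,0,0],[-1,12,-75,5,0,0,0],[-1,17,-112,7,0,0,0],[-1,23,-149,10,0,0,0],[-1,29,-187,12,0,0,0]]]'| grep pos
python3 -m handwheel '[[[-1,0,0,0,0,0,0],[-1,0,0,0,0,0,0]]]'|grep pos
python3 -c "
from h import *
c=camera_params('wrist');p,d=read_camera('wrist');P=cloud('wrist',d,c)
for a,b in ((.05,.07),(.033,.039)):
    Q=near(P,.477,-.2305,.04,a,b,d);print(len(Q),Q.mean(0).round(4),cv2.minEnclosingCircle(Q[:,:2].astype(np.float32)))
go([.477,-.2305,.028],90,0)"
```

```text
tool_pos: [0.5053, -0.0454, 0.3824]
tool_pos: [0.4764, -0.2322, 0.3703]
tool_pos: [0.4767, -0.2314, 0.3707]
693 [ 0.4775 -0.2295  0.0602] ((0.4783225655555725, -0.2296084314584732), 0.011044532060623169)
1565 [ 0.4758 -0.2295  0.0368] ((0.4786849915981293, -0.22915855050086975), 0.022205157205462456)
t 27.25 tcp [ 0.4772 -0.2302  0.3711] gp [ 0.4765 -0.2298  0.2001] -> shift [ -0.5  -0.7 172.1] turn [ 0.0022 -0.004   0.0008] |d| 172.0 deg 0.3
```

```bash
python3 -m handwheel '[[[-1,-1,0,40,0.002,-0.004,0],[-1,-1.5,0,85,0.002,-0.004,0],[-1,-1.5,0,125,0.002,-0.004,0],[-1,-1.5,0,155,0.002,-0.004,0],[-1,-1.5,0,171,0.002,-0.004,0]]]'| grep -E "pos|force"
python3 -m handwheel '[[[-1,0,0,0,0,0,0],[-1,0,0,0,0,0,0]]]'|grep -E "pos|force"
python3 -c "
from h import *
go([.4782,-.2297,.028],90,0)"
```

```text
tool_pos: [0.478, -0.2284, 0.1984]
ft_force: [0.1, -0.1, -0.9]
grip_force: 0.0
tool_pos: [0.4792, -0.2295, 0.2016]
ft_force: [-0.4, 0.7, -0.1]
grip_force: 0.0
t 27.95 tcp [ 0.4792 -0.2295  0.2016] gp [ 0.4796 -0.2297  0.0306] -> shift [ 1.  -0.2  2.6] turn [-0.0009  0.0021  0.0027] |d| 3.0 deg 0.2
```

```bash
python3 -m handwheel '[[[1,0.7,0,1,0,0.002,0],[1,0.7,0,1,0,0.002,0],[1,0.7,0,1,0,0.002,0],[1,0.7,0,1,0,0.002,0],[1,0.7,0,1,0,0.002,0]]]' 40 | grep -E "pos|force|width"
python3 -m handwheel '[[[1,0,0,0,0,0,0],[1,0,0,0,0,0,0],[1,0,0,0,0,0,0],[1,0,0,0,0,0,0]]]'|grep -E "pos|force|wid"
python3 -m handwheel '[[[1,0,0,-10,0,0,0],[1,0,0,-40,0,0,0],[1,0,0,-85,0,0,0],[1,0,0,-130,0,0,0],[1,0,0,-175,0,0,0]]]'|grep -E "pos|force|wid"
python3 -c "
from h import *
plan([.5365,.1428,.23],90,0,11)"
```

```text
tool_pos: [0.4781, -0.2311, 0.2008]
ft_force: [-0.2, 0.2, 0.0]
gripper_width: 0.0543
grip_force: 0.0
tool_pos: [0.4781, -0.2305, 0.2006]
ft_force: [-1.7, 2.2, 3.6]
gripper_width: 0.0433
grip_force: 40.0
tool_pos: [0.4771, -0.2308, 0.3768]
ft_force: [1.0, -1.0, -5.9]
gripper_width: 0.0431
grip_force: 40.0
t 29.35 gp [ 0.4768 -0.231   0.2058]
[-5.4, 34.0, -2.3] [-0.0, -0.0, 0.0]
[-10.8, 67.9, -4.5] [-0.0, -0.0, 0.0]
[-16.2, 101.9, -6.8] [-0.0, -0.0, 0.0]
[-21.6, 135.8, -9.0] [-0.001, -0.001, 0.0]
[-27.0, 169.8, -11.3] [-0.001, -0.001, 0.0]
-
[-5.4, 34.0, -2.2] [-0.0, -0.0, 0.0]
[-10.8, 67.9, -4.5] [-0.0, -0.0, 0.0]
[-16.2, 101.9, -6.7] [-0.0, -0.0, 0.0]
[-21.6, 135.8, -8.9] [-0.001, -0.001, 0.0]
[-27.0, 169.8, -11.2] [-0.001, -0.001, 0.0]
-
[-5.4, 34.0, -2.2] [-0.0, -0.0, 0.0]
-
```

```bash
python3 -m handwheel '[[[1,-5,34,-2,0,0,0],[1,-11,68,-4,0,0,0],[1,-16,102,-7,0,0,0],[1,-22,136,-9,0,0,0],[1,-27,170,-11,0,0,0]]]'| grep -E "pos|force|wid"
python3 -m handwheel '[[[1,-5,34,-2,0,0,0],[1,-11,68,-4,0,0,0],[1,-16,102,-7,0,0,0],[1,-22,136,-9,0,0,0],[1,-27,170,-11,0,0,0]]]'| grep -E "pos|force|wid"
python3 -m handwheel '[[[1,-5,35,-2,0,0,0],[1,-5,35,-2,0,0,0],[1,-5,35,-2,0,0,0]]]'| grep -E "pos|force|wid"
python3 -c "
from h import *
c=camera_params('wrist');g=pose()[0];p,d=read_camera('wrist');P=cloud('wrist',d,c);print(g)
zk=g[2]-.2006+.060
Q=near(P,.5367,.1432,.03,zk-.004,zk+.004,d);print('knob',len(Q),cv2.minEnclosingCircle(Q[:,:2].astype(np.float32)))
p,d=read_camera('scene');P=cloud('scene',d);cv2.imwrite('pics/s5.png',cv2.resize(p[150:350,340:600,::-1],None,fx=3,fy=3))
go([.5367,.1432,.156],90,0)"
```

```text
tool_pos: [0.5044, -0.0597, 0.3861]
ft_force: [-0.4, 0.0, -5.4]
gripper_width: 0.0432
grip_force: 40.0
tool_pos: [0.5315, 0.1101, 0.3966]
ft_force: [0.1, 0.2, -4.8]
gripper_width: 0.0431
grip_force: 40.0
tool_pos: [0.5363, 0.1449, 0.3983]
ft_force: [-0.5, -0.8, -5.8]
gripper_width: 0.0435
grip_force: 40.0
[0.53629984 0.14486163 0.39827615]
knob 3206 ((0.52708899974823, 0.14311817288398743), 0.028468843549489975)
t 30.75 tcp [0.5367 0.1431 0.3983] gp [0.5365 0.1425 0.2273] -> shift [-0.1  0.4 71.3] turn [-0.0034 -0.0009 -0.001 ] |d| 71.0 deg 0.2
```

View pics/s5.png

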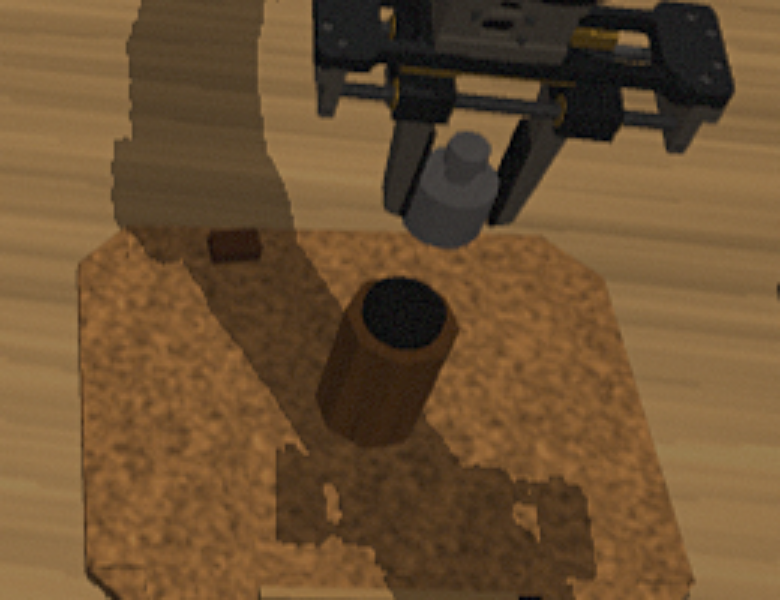

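The foot is centred on the upturned bottom (crop 404,312), and the weight hangs upright above it (crop 450,190). I'll lower it; contact is expected at TCP z of about 0.3176.

```bash
python3 -m handwheel '[[[1,0,0.4,25,-0.002,0,0],[1,0,0.4,50,-0.003,0,0],[1,0,0.4,68,-0.003,0,0],[1,0,0.4,74,-0.003,0,0],[1,0,0.4,74,-0.003,0,0]]]'| grep -E "pos|force"
python3 -m handwheel '[[[1,0,0,0,0,0,0]]]'| grep -E "pos|force"
python3 -m handwheel '[[[1,0,0,1,0,0,0],[1,0,0,2,0,0,0],[1,0,0,2,0,0,0]]]'| grep -E "pos|force"
python3 -c "
from h import *
go([.5367,.1432,.1466],90,0)"
```

```text
tool_pos: [0.5368, 0.1435, 0.3241]
ft_force: [-0.0, -0.6, -6.1]
grip_force: 40.0
tool_pos: [0.5373, 0.1443, 0.3257]
ft_force: [0.6, 0.4, -5.4]
grip_force: 40.0
tool_pos: [0.5369, 0.1447, 0.3232]
ft_force: [0.2, 0.6, -5.4]
grip_force: 40.0
t 31.65 tcp [0.5369 0.1447 0.3232] gp [0.5371 0.1449 0.1522] -> shift [ 0.2 -1.5  5.6] turn [0.0011 0.001  0.0004] |d| 6.0 deg 0.1
```

```bash
python3 -m handwheel '[[[1,0,-1.2,1.5,0.001,0.001,0],[1,0,-1.2,3,0.001,0.001,0],[1,0,-1.2,4,0.001,0.001,0],[1,0,-1.2,4,0.001,0.001,0]]]'| grep -E "pos|force"
python3 -m handwheel '[[[1,0,0,1,0,0,0],[1,0,0,1,0,0,0]]]'| grep -E "pos|force"
python3 -m handwheel '[[[1,0,0,0.6,0,0,0],[1,0,0,0.6,0,0,0]]]'| grep -E "pos|force"
```

```text
tool_pos: [0.5367, 0.1435, 0.3186]
ft_force: [0.0, 0.3, -4.8]
grip_force: 40.0
tool_pos: [0.5368, 0.1436, 0.3177]
ft_force: [-0.3, 0.3, -5.9]
grip_force: 40.0
tool_pos: [0.5369, 0.1436, 0.3174]
ft_force: [-0.5, -0.2, -3.0]
grip_force: 40.0
```

```bash
python3 -m handwheel '[[[1,0,0,0.6,0,0,0],[1,0,0,0.6,0,0,0]]]'| grep -E "pos|force"
python3 -m handwheel '[[[-1,0,0,0,0,0,0],[-1,0,0,0,0,0,0],[-1,0,0,0,0,0,0],[-1,0,0,0,0,0,0],[-1,0,0,0,0,0,0]]]'| grep -E "wid|force"
python3 -m handwheel '[[[-1,0,0,-15,0,0,0],[-1,0,0,-50,0,0,0],[-1,0,0,-100,0,0,0],[-1,0,0,-140,0,0,0],[-1,0,0,-140,0,0,0]]]'| grep -E "pos|force"
python3 - <<'E'
from h import *
c=camera_params('wrist');p,d=read_camera('wrist');L=[('wrist',p,d,c),('scene',*read_camera('scene'),None)]
cv2.imwrite('pics/w6.png',p[:,:,::-1]);cv2.imwrite('pics/s6.png',L[1][1][:,:,::-1])
for n,p,d,c in L:
    P=cloud(n,d,c)
    for nm,r,a,b in(('knob',.03,.17,.185),('body',.035,.149,.157),('foot',.045,.113,.122),('pot',.05,.1035,.122)):
        Q=near(P,.537,.1432,r,a,b,d)
        if len(Q)>9:(C,R)=cv2.minEnclosingCircle(Q[:,:2].astype(np.float32));print(n,nm,len(Q),np.round(C,4),round(R,4),np.median(Q[:,2]).round(4))
E
```

```text
tool_pos: [0.5369, 0.1436, 0.3171]
ft_force: [-1.3, -0.6, -0.3]
grip_force: 40.0
ft_force: [-0.1, 1.1, 0.3]
gripper_width: 0.0809
grip_force: 0.0
tool_pos: [0.5377, 0.1448, 0.4637]
ft_force: [-0.2, 0.1, -1.0]
grip_force: 0.0
wrist knob 796 [0.5381 0.1441] 0.011 0.1771
wrist body 1814 [0.5377 0.1438] 0.0221 0.1532
wrist foot 287 [0.5355 0.1442] 0.0236 0.1174
wrist pot 1592 [0.5378 0.1442] 0.0334 0.108
scene knob 126 [0.5385 0.142 ] 0.0118 0.1757
scene body 307 [0.5378 0.1422] 0.0225 0.1521
scene foot 119 [0.5379 0.1415] 0.0236 0.116
scene pot 475 [0.5379 0.1411] 0.0334 0.1075
```

View pics/s6.png

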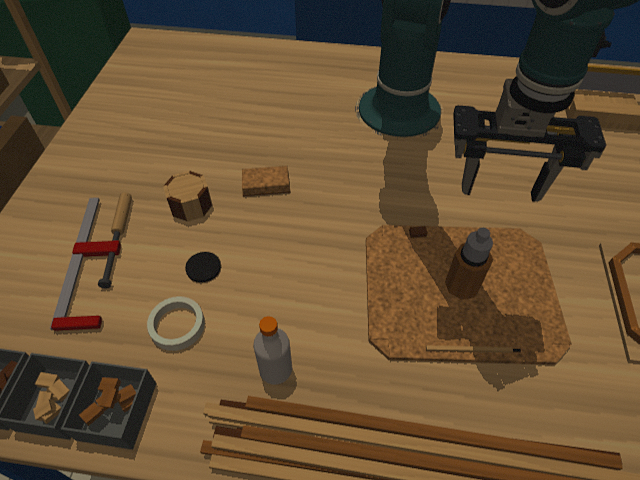

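The stack stands upright and concentric at (470,265). The bystanders are unmoved (tile 418,231; pencil 472,349; glue 272,352) and the robot is clear.

```bash
python3 -c "
from rig import *
print(close_job())"
```

```text
the job is handed in; nothing more can be done
None
```

The job is handed in: the pot stands mouth-down on the board, with the rubber foot and the steel weight centred on its bottom to within about 1–2 mm, and no bystander was seen to move.

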